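# Block a spectacle lens: swing the arm over and press the block on

## Robot

A 6-joint arm with a two-finger parallel gripper is mounted at the origin on the work surface. World frame = base frame: x ahead of the robot, y to its left, z up, the work surface at z = 0. Lengths are in m, angles in rad, forces in N, time in s.
With the tool pointing down it reaches from about 0.3 to 0.85 m from the base axis. Payload 4.2 kg.
Tool frame: the origin (TCP) lies midway between the tips of the shut fingers; the grasp point (between the pads) lies 19 mm behind it (bot.pinch_z is the distance from the TCP to the grasp point, in m); z points along the fingers, x is the direction in which the jaws open and shut, and the axes are right-handed (so a half turn about z gives the same grasp; the last joint's range is limited). The gripper opens to 91 mm and grips with 3 to 60 N. Pads are 32 mm wide; open, the fingers measure 118 mm over their backs; the gripper's body (76 mm by 178 mm) begins 60 mm behind the grasp point.
Start: joints at [-1.26, 0.32, 1.565, -0, 1.257, -0.02], TCP at [0.187, -0.544, 0.214] pointing down, gripper open.
Joint ranges: [-3.11, 3.11], [-0.84, 2.01], [0.21, 2.61], [-1.34, 4.49], [0.05, 2.63], [-2.56, 2.56]. Speed limits (rad/s): [2.57, 2.57, 3.14, 3.14, 3.14, 3.14].

## Interface

Orientations are given as a 3x3 rotation matrix whose columns are the frame's x, y, z axes.
In Python, from bench import bot gives the robot as it stands. The module is installed in compiled form; this text tells all that it offers. Calls block until the motion is done:
- bot.move_pose(position, orientation): joint-space move of the TCP to a pose.
- bot.servo_line(position, rotation=None, speed=0.15): straight line of the TCP; rotation=None keeps the orientation; speed is the mean speed in m/s.
- bot.goto_joints(angles): joint-space move.
- bot.gripper_to(opening, f_grip=None): finger opening in m; f_grip is the grip in N (None keeps the last); returns when the fingers have stopped.
- bot.dwell(seconds).
- bot.inverse_kinematics(position, orientation): joint angles nearest the present ones, or None.
- bot.get_state(): the state.
- bot.get_image(name): name is "side" or "top" or "wrist"; returns the picture (384x512x3 uint8, blue, green, red); there is no depth.
- bot.camera_model(name): a dict with "fov_y" (degrees; the focal length in pixels is half the picture's height over the tangent of half this angle, whatever the lens; pixels are square), "cx", "cy" (the principal point, pixels), "pose" (4x4, takes a point from camera to world coordinates). Camera axes: x right, y down, z forward; pixel columns grow to the right and rows downward; lengths in m; the calibration is good to about 2 mm. A picture is of the moment at which its call begins: read the wrist's pose just before it. camera_model takes no time and is no camera call; for the wrist camera it gives the pose at the moment of the call.
A pose or a line that the arm cannot do raises bot.Unreachable and nothing moves.
- bot.sign_off(): hands the job in, once; it reports no verdict.
The state is a dict: "clock": time; "joint_positions": joint angles; "qvel": joint speeds; "joint_torque": joint torques, N m; "tcp_pos": TCP position; "ee_rot": TCP orientation; "ft_force": force on the tool from outside, world axes, zero at the start; "wrist_torque": the same for the moment, N m; "finger_gap": finger opening in m.
Only numpy, scipy, OpenCV 4.12 (cv2) and the standard library are available. Lean on these libraries where they do the work, as an engineer would, in place of code of your own. Each camera call takes 0.05 s, during which the arm holds its last target.

## Task

The marked-up lens lies ready on the lens blocker. With a fingertip, push the blocker's arm round until it comes to rest against its stop pin, over the lens; only then press the blue cap fully down so that the orange block is set on the lens, and finish while still holding the cap down. Leave the lens where it lies, and do not pick up or shift the spectacles, case, bottle and spare block standing around.

Things in the scene. Friction and masses are not known exactly. Their poses are not given: they have to be found in the camera images.
- blocker: lens blocker, a white bench machine fixed on the work surface: housing 200 mm wide (y), 70 mm high, its front lower with a grey sloping panel. Origin on the work surface straight below the centre of the round backlit lens stage; the housing reaches from 103 mm before it (-x) to 165 mm behind it (+x). The upright post of the swing arm stands 120 mm behind the stage centre (+x). z is up
- stop_pin (a point): top of the steel stop pin, 8 mm thick, 138 mm above the work surface; it stands 34 mm before the post axis (-x of the blocker) and 13.5 mm to its +y side
- swing_arm (a joint): swing of the aluminium arm about the upright post, rad. 0 = against the stop pin, block straight above the lens (the arm then points from the post along the blocker's -x); grows counter-clockwise seen from above (arm out to the blocker's -y side), up to 2.0. Stiff friction (0.22 N m, about 3 N when pushed 75 mm from the post); it stays where it is left
- post_axis (a point): point on the axis of the post, half-way up the arm, 134 mm above the work surface
- bar_mid (a point): middle of the arm bar, 75 mm from the post axis, half-way up the bar. The bar is 18 mm wide and 18 mm high (125 to 143 mm above the work surface), free on both sides, and runs from the post to the spindle, 120 mm from the post axis. The hub round the post is 40 mm across, its top 154 mm high; the arm's round end is 32 mm across
- cap_top (a point): centre of the flat top of the blue mushroom cap (36 mm across) of the press-down spindle at the arm's free end; 174 mm above the work surface when up; the cap moves with the arm. The cap's underside is 20 mm above the arm
- spindle (a joint): how far the spindle is pressed down, m: 0 = up (sprung), 0.016 = fully down on its stop; it springs back when released. Over the lens the block meets the lens at about 0.009. The push needed is about 2 N at first and about 9 N fully down; the block sits in a sprung chuck that gives way, so the lens is not overloaded
- block: orange round block with a blue sticky pad, 25 mm across, in the chuck under the spindle. Origin at the centre of the pad's underside, about 95 mm above the work surface when the spindle is up
- lens: round uncut lens, clear bluish, 67 mm across and 6.5 mm thick, with three red dots, lying loose on three rubber pads at the centre of the stage. Origin at the centre of its underside, 80 mm above the work surface
- case: dark red spectacle case, 62 x 160 x 42 mm, long along its y, loose; origin at the centre of its underside
- cleaner: blue lens-cleaner bottle with white cap, 38 mm across, 115 mm high, loose; origin at the centre of its underside
- spectacles: black folded spectacles standing on their rims, 30 x 138 x 43 mm, long along their y, loose; origin at the centre of the underside
- spare_block: spare orange block, 25 mm across and 20 mm high, loose; origin at the centre of its underside

How it is judged:
On the way:
1. the arm is swung against its stop pin, with the spindle still up (value of joint swing_arm below 0.035 rad and value of joint spindle below 0.004 m), for 0.2 s.
At the end, for the whole second after the job is handed in: The arm is within 2 degrees (0.035 rad) of its stop pin, the spindle is held at least 12.5 of its 16 mm down by the fingers (more than 4 N), the block presses on the lens with more than 1.5 N, within 7 mm of its centre, and the lens is at rest (value of joint swing_arm below 0.035 rad and value of joint spindle above 0.0125 m and contact force between block and lens above 1.5 N and contact force between the fingers and anything else above 4 N and horizontal distance between block and lens below 0.007 m and linear speed of lens below 0.01 m/s); the arm keeps its last pose, push and grip.
It fails at once if the cap is pressed down (over 6 mm) before the arm is over the lens (more than 0.1 rad from the stop) (value of joint swing_arm above 0.1 rad and value of joint spindle above 0.006 m).
It fails at once if the lens is lifted or pushed more than 6 mm from its place (distance of lens from where it was at the start of the episode above 0.006 m).
It fails at once if the case, bottle, spectacles or spare block are lifted or shifted by more than 15 mm (distance of any of case, cleaner, spectacles, spare_block from where it was at the start of the episode above 0.015 m).
It also fails if it takes over 51 s, if anything falls off the work surface, if the arm or the gripper's body presses on something with over 40 N, if the wrist force passes 120 N, or if a joint passes its speed limit or range.

## Working session

There is one attempt and no reset: what is moved stays moved. The work goes in short steps, each a Python script; the robot and the scene stay as the last script left them, time stands still between calls to the robot, and variables do not carry over. Pictures are saved under pics/ and viewed, and the job is handed in when it is done.

```bash
mkdir -p pics; ls; python3 - <<'E'
from bench import bot
import cv2,numpy as np
np.set_printoptions(precision=4,suppress=True)
for n in ["side","top","wrist"]:
    m=bot.camera_model(n); print(n,m['fov_y'],m['cx'],m['cy']); print(np.array(m['pose']))
    cv2.imwrite(f"pics/{n}0.png",bot.get_image(n))
print(bot.get_state())
E
```

```text
pics
side 46.886442550037756 253.58494711264763 186.0374175295028
[[-0.9885 -0.0751  0.1312  0.4366]
 [-0.1502  0.5858 -0.7964  0.8948]
 [-0.0171 -0.8069 -0.5904  0.7881]
 [ 0.      0.      0.      1.    ]]
top 44.2810406783146 253.87273214623022 180.73374111080005
[[ 0.0054 -0.9911  0.1331  0.4157]
 [-1.     -0.0062 -0.0054 -0.0105]
 [ 0.0062 -0.1331 -0.9911  1.1843]
 [ 0.      0.      0.      1.    ]]
wrist 58.546233988546064 250.05560868888287 190.51848518137768
[[ 0.3254 -0.9108 -0.254   0.2595]
 [-0.9456 -0.314  -0.0854 -0.5193]
 [-0.002   0.268  -0.9634  0.3839]
 [ 0.      0.      0.      1.    ]]
{'clock': 0.15, 'joint_positions': array([-1.26  ,  0.3202,  1.5654, -0.    ,  1.2574, -0.02  ]), 'qvel': array([ 0.0002, -0.0014, -0.0032,  0.0003,  0.0003,  0.0002]), 'joint_torque': array([  0.    , -41.2775, -23.2157,   0.0728,   0.0434,  -0.0001]), 'tcp_pos': array([ 0.1866, -0.5435,  0.2133]), 'ee_rot': array([[ 0.3248, -0.9458, -0.0004],
       [-0.9458, -0.3248,  0.0013],
       [-0.0014,  0.    , -1.    ]]), 'ft_force': array([ 0.0363,  0.6547, -0.2024]), 'wrist_torque': array([-0.0329,  0.0035, -0.0058]), 'finger_gap': 0.09141152914040823}
```

View pics/side0.png

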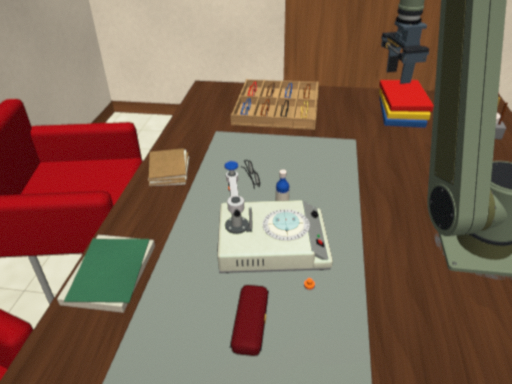

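View pics/top0.png

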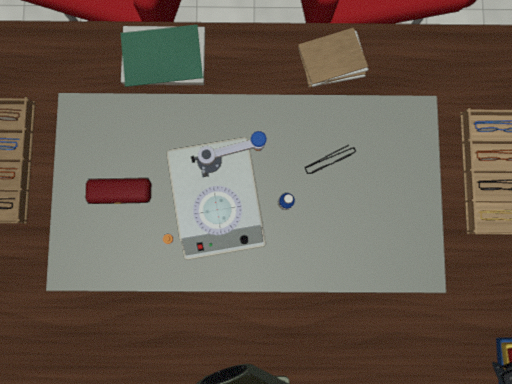

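The side and top views show the white blocker with its lens stage near top-view pixel (217,210). The hub is at (207,155) and the blue cap is swung out to (259,139). The bottle is at (287,200), the spectacles at (330,159), the case at (118,190) and the spare block at (168,239). I'll enlarge the blocker.

```bash
python3 - <<'E'
import cv2
a=cv2.imread("pics/top0.png")[120:270,150:310]
cv2.imwrite("pics/top0c.png",cv2.resize(a,None,fx=4,fy=4,interpolation=cv2.INTER_CUBIC))
a=cv2.imread("pics/side0.png")[150:290,210:340]
cv2.imwrite("pics/side0c.png",cv2.resize(a,None,fx=4,fy=4,interpolation=cv2.INTER_CUBIC))
E
```

```text
(no output)
```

View pics/top0c.png

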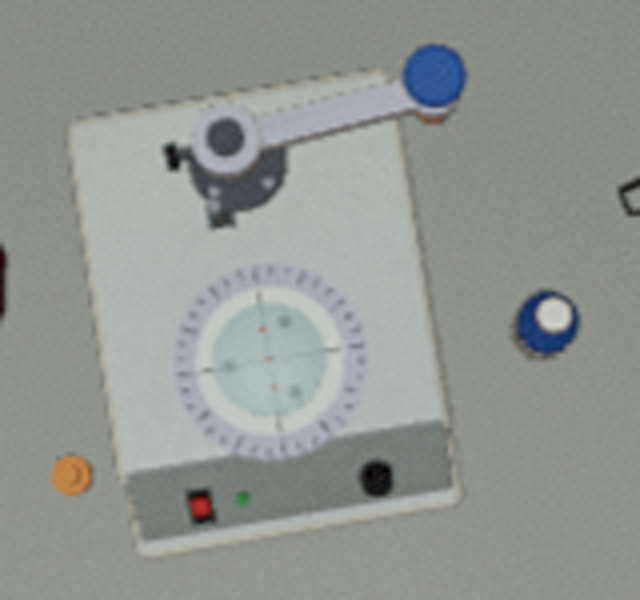

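View pics/side0c.png

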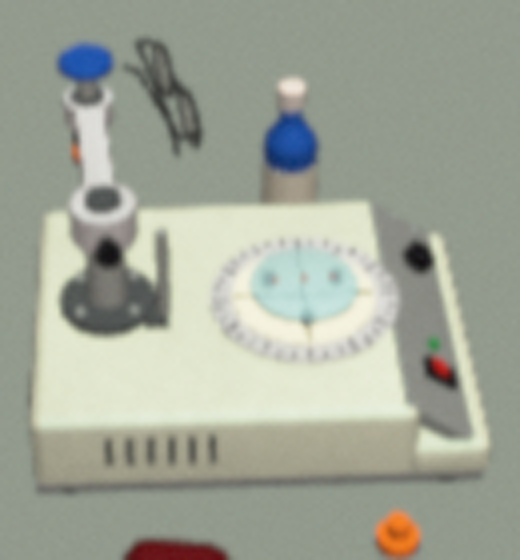

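```bash
cat > h.py <<'E'
from bench import bot
import numpy as np, cv2
np.set_printoptions(precision=4,suppress=True)
def ray(n,u,v,z,m=None):
    m=m or bot.camera_model(n); f=192/np.tan(np.radians(m['fov_y']/2)); T=np.array(m['pose'])
    d=T[:3,:3]@np.array([(u-m['cx'])/f,(v-m['cy'])/f,1]); o=T[:3,3]
    return o+d*(z-o[2])/d[2]
def proj(n,p,m=None):
    m=m or bot.camera_model(n); f=192/np.tan(np.radians(m['fov_y']/2)); T=np.array(m['pose'])
    c=T[:3,:3].T@(np.array(p)-T[:3,3]); return np.array([m['cx']+f*c[0]/c[2],m['cy']+f*c[1]/c[2]])
E
python3 - <<'E'
from h import *
def t(u,v,z): return ray("top",150+(u+.5)/4-.5,120+(v+.5)/4-.5,z)
def s(u,v,z): return ray("side",210+(u+.5)/4-.5,150+(v+.5)/4-.5,z)
L=t(268,358,.0865);H=t(225,138,.154);C=t(435,76,.174)
print("top lens",L,"hub",H,"cap",C)
print("stage ring", t(270,361,.07))
Ls=s(304,283,.0865);Hs=s(102,200,.154);Cs=s(86,61,.174)
print("side",Ls,Hs,Cs)
for l,h,c in((L,H,C),(Ls,Hs,Cs)):
    d=(h-l)[:2];print(np.linalg.norm(d),np.degrees(np.arctan2(d[1],d[0])),np.linalg.norm((c-h)[:2]),np.degrees(np.arctan2(*(c-h)[1::-1])))
print('corners z.07 back L,R', t(70,122,.07),t(385,70,.07))
print('bottle',t(547,322,.10),'spare',t(72,475,.02))
E
```

```text
top lens [0.496  0.0699 0.0865] hub [0.613  0.0907 0.154 ] cap [ 0.6444 -0.0253  0.174 ]
stage ring [0.4954 0.0699 0.07  ]
side [0.4944 0.0778 0.0865] [0.6122 0.0979 0.154 ] [ 0.6427 -0.0156  0.174 ]
0.11887757993952874 10.097496705402625 0.12020154262690028 -74.86475358358024
0.11951783101583545 9.715038831054297 0.1175720251188316 -74.92524789087258
corners z.07 back L,R [0.6382 0.1921 0.07  ] [0.6714 0.0033 0.07  ]
bottle [ 0.5167 -0.0916  0.1   ] spare [0.4285 0.1934 0.02  ]
```

Both cameras give the right sizes (lens to post 119 mm, arm 120/118 mm) and a blocker yaw of about 10°. They disagree by about 8 mm in y. I'll check this with the wrist camera above the blocker.

```bash
cat >> h.py <<'E'
def R(deg):
    c,s=np.cos(np.radians(deg)),np.sin(np.radians(deg))
    return np.array([[c,s,0],[s,-c,0],[0,0,-1.]])
E
python3 - <<'E'
from h import *
bot.move_pose([0.54,0.07,0.36],R(15))
bot.gripper_to(0.0,10)
m=bot.camera_model("wrist"); im=bot.get_image("wrist")
np.save("m1.npy",m,allow_pickle=True)
cv2.imwrite("pics/w1.png",im)
for n in("side","top"): cv2.imwrite(f"pics/{n}1.png",bot.get_image(n))
s=bot.get_state();print(s['clock'],s['tcp_pos'],s['joint_positions'],s['ft_force'],s['finger_gap'])
print(proj("top",s['tcp_pos']),proj("side",s['tcp_pos']))
a=cv2.imread("pics/side1.png")[60:240,180:360];cv2.imwrite("pics/side1c.png",cv2.resize(a,None,fx=3,fy=3,interpolation=cv2.INTER_CUBIC))
E
```

```text
4.225 [0.54 0.07 0.36] [ 0.1078  0.2167  1.3479  0.      1.577  -0.154 ] [ 0.2782 -1.0708 -0.7953] 0.0005056423816124505
[205.7825 172.8288] [267.4937 116.2484]
```

View pics/w1.png

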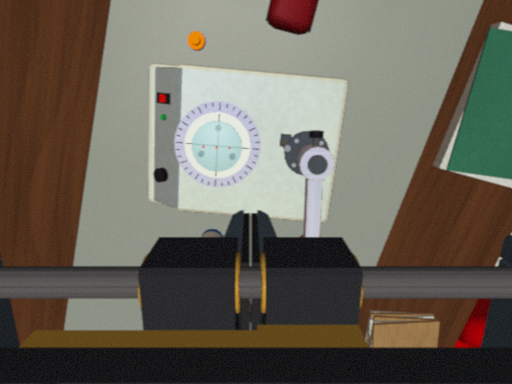

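View pics/side1c.png

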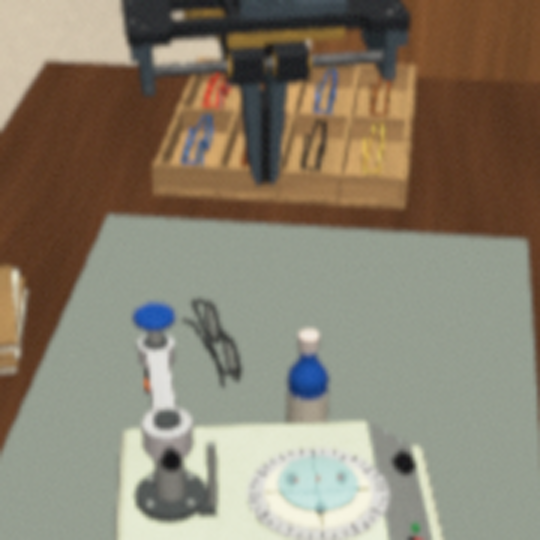

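```bash
python3 - <<'E'
from h import *
m=np.load("m1.npy",allow_pickle=True).item()
L=ray("wrist",217,147,.0865,m);H=ray("wrist",317,164,.154,m);print(L,H,np.linalg.norm((H-L)[:2]),np.degrees(np.arctan2(*(H-L)[1::-1])))
for dy in(0,.008,.016): print(dy,proj("side",[.54,.07+dy,.36]))
a=cv2.imread("pics/w1.png")[60:250,140:360];cv2.imwrite("pics/w1c.png",cv2.resize(a,None,fx=3,fy=3,interpolation=cv2.INTER_CUBIC))
a=cv2.imread("pics/top1.png")[110:270,150:310];cv2.imwrite("pics/top1c.png",cv2.resize(a,None,fx=3.5,fy=3.5,interpolation=cv2.INTER_CUBIC))
E
```

```text
[0.4969 0.0693 0.0865] [0.613  0.0909 0.154 ] 0.11812183420898294 10.564890089908912
0 [267.4884 116.2466]
0.008 [267.0046 118.0251]
0.016 [266.5141 119.8284]
```

View pics/w1c.png

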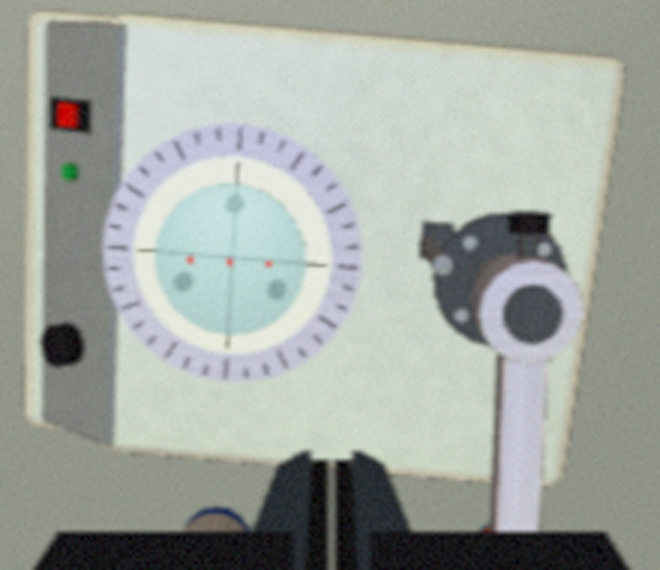

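View pics/top1c.png

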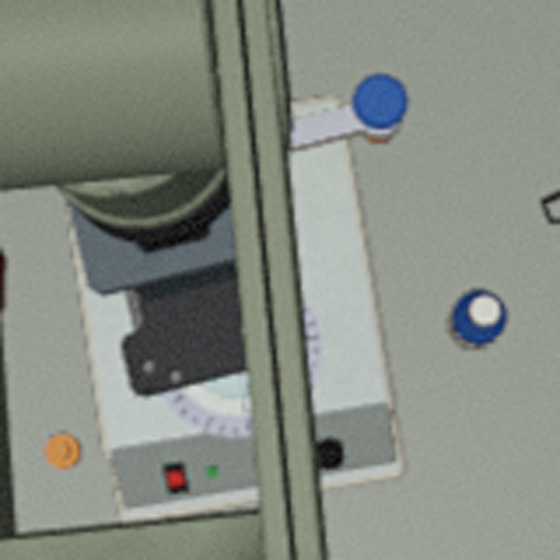

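Wrist and top views agree within 1 mm: post at (0.613,0.091), lens at (0.4965,0.0697), blocker yaw about 10.2°, arm at about −75° in the world (swing about 1.65 rad). The side view's y is the outlier, so I'll use top and wrist. Next I lower the shut fingers behind the bar.

```bash
cat >> h.py <<'E'
P=np.array([0.613,0.0908]); REST=190.2
def fp(swing_deg,off,r=.072,z=.118):
    a=np.radians(REST+swing_deg); u=np.array([np.cos(a),np.sin(a)]); n=np.array([-u[1],u[0]])
    return np.r_[P+r*u+off*n,z], R((REST+swing_deg+90+180)%360-180)
def st(tag=''):
    s=bot.get_state(); print(tag,round(s['clock'],2),s['tcp_pos'],s['ft_force'],'tz',s['wrist_torque'][2].round(3)); return s
E
python3 - <<'E'
from h import *
p,r=fp(95,.037,z=.21); print(p,r[:,0])
bot.move_pose(p,r); st()
p,r=fp(95,.037); bot.servo_line(p,r,speed=.08); s=st(); print(s['joint_positions'])
for n in("side","top"): cv2.imwrite(f"pics/{n}2.png",bot.get_image(n))
a=cv2.imread("pics/side2.png")[130:270,190:340];cv2.imwrite("pics/side2c.png",cv2.resize(a,None,fx=4,fy=4,interpolation=cv2.INTER_CUBIC))
E
```

```text
[0.6676 0.031  0.21  ] [0.965  0.2622 0.    ]
 5.04 [0.6677 0.0313 0.2114] [-0.5535  0.512  -0.3531] tz -0.006
 6.34 [0.668  0.031  0.1187] [ 0.0937  0.8392 -0.922 ] tz -0.05
[ 0.0292  0.5306  1.4692 -0.      1.1404 -0.2361]
```

View pics/side2c.png

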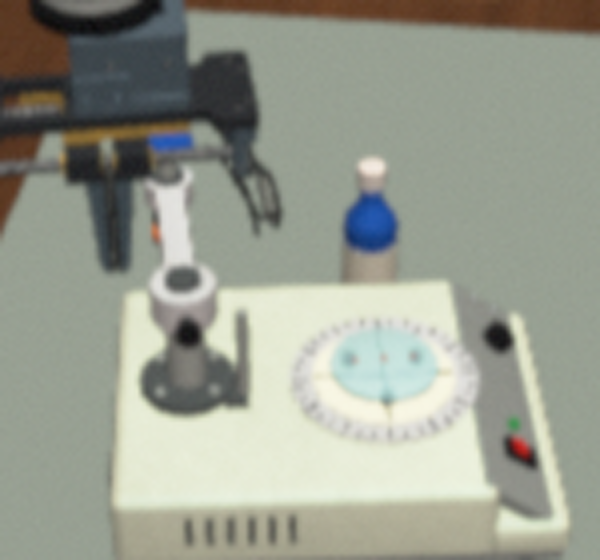

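The shut fingers (tip near (113,268) in the crop) stand behind the bar (x of about 165–190), clear of it and of the cap. Now I sweep in short arcs, watching the force.

```bash
python3 - <<'E'
from h import *
off=.0225
f0=bot.get_state()['ft_force']
for sw in [95,88,80,70,60,50,40,30,20,12]:
    p,r=fp(sw,off); bot.servo_line(p,r,speed=.06); s=st(sw)
    if np.linalg.norm((s['ft_force']-f0)[:2])>15: print("stop");break
for n in("side","top"): cv2.imwrite(f"pics/{n}3.png",bot.get_image(n))
a=cv2.imread("pics/side3.png")[130:270,190:340];cv2.imwrite("pics/side3c.png",cv2.resize(a,None,fx=4,fy=4,interpolation=cv2.INTER_CUBIC))
E
```

```text
95 6.83 [0.6532 0.0271 0.1183] [ 0.4502  0.0105 -0.1837] tz 0.015
88 7.13 [0.6456 0.0227 0.1182] [-0.7074 -0.2863 -0.0698] tz -0.01
80 7.46 [0.6358 0.0189 0.118 ] [ 0.1264 -0.1173 -0.005 ] tz -0.007
70 7.83 [0.623  0.0161 0.118 ] [-0.381  -0.1091  0.1166] tz 0.042
60 8.19 [0.6099 0.0156 0.118 ] [-0.0164 -0.2256 -0.2848] tz 0.046
50 8.56 [0.5969 0.0172 0.118 ] [-0.6691 -0.4484  0.2591] tz -0.006
40 8.93 [0.5843 0.0211 0.118 ] [0.2134 0.0537 0.2591] tz 0.078
30 9.29 [0.5727 0.0272 0.118 ] [ 0.4043  1.3757 -0.4665] tz -0.03
20 9.66 [0.5622 0.0352 0.118 ] [-0.0126  0.0029  0.1308] tz 0.015
12 9.98 [0.555  0.0428 0.118 ] [ 0.0177 -0.6221 -0.9771] tz 0.016
```

View pics/side3c.png

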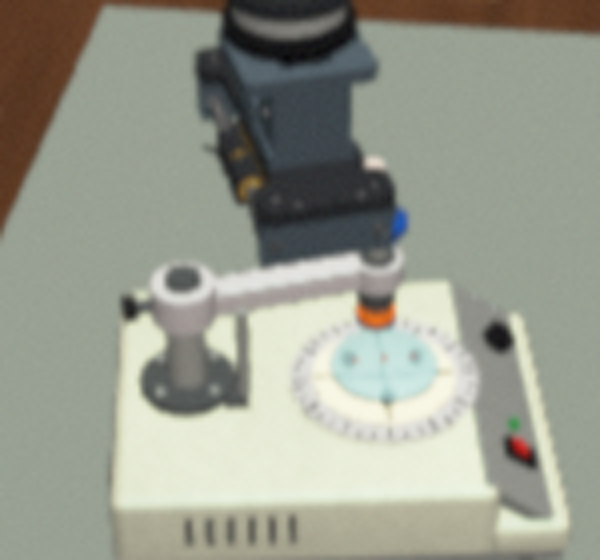

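The arm has followed the fingertip and now points nearly along the blocker's −x. The orange block is at crop (376,316), just short of the lens, and the stop pin is still clear. I'll continue in small steps to the stop.

```bash
python3 - <<'E'
from h import *
n=None
for sw in [9,7,5,3,2,1,0,-1,-2,-3,-4,-5,-6,-7,-8]:
    p,r=fp(sw,.0225)
    r=fp(max(sw,0),.0225)[1]
    bot.servo_line(p,r,speed=.03); s=st(sw)
    nn=np.array([np.cos(np.radians(REST+90)),np.sin(np.radians(REST+90))])
    F=s['ft_force'][:2]@nn; print('  F',F.round(2))
    if F>7: break
for n in("side","top"): cv2.imwrite(f"pics/{n}4.png",bot.get_image(n))
a=cv2.imread("pics/side4.png")[130:270,190:340];cv2.imwrite("pics/side4c.png",cv2.resize(a,None,fx=4,fy=4,interpolation=cv2.INTER_CUBIC))
E
```

```text
9 10.37 [0.5527 0.0457 0.118 ] [ 0.3617 -1.5335 -0.6839] tz 0.052
  F 1.57
7 10.62 [0.5511 0.0479 0.118 ] [ 1.074  -1.7129 -1.2993] tz 0.006
  F 1.88
5 10.87 [0.5495 0.0502 0.118 ] [ 1.7542 -1.2157 -0.7476] tz -0.001
  F 1.51
3 11.12 [0.5481 0.0525 0.118 ] [ 1.0125 -1.1147 -0.8867] tz 0.055
  F 1.28
2 11.37 [0.5475 0.0536 0.118 ] [ 1.0262 -1.268  -0.152 ] tz 0.005
  F 1.43
1 11.62 [0.5468 0.0547 0.118 ] [ 1.2389 -2.3495 -0.1123] tz -0.016
  F 2.53
0 11.87 [0.5462 0.056  0.118 ] [ 1.1532 -1.6218 -0.8259] tz 0.015
  F 1.8
-1 12.12 [0.5456 0.0572 0.1181] [ 1.1948 -1.0986 -0.6946] tz 0.039
  F 1.29
-2 12.37 [0.5453 0.058  0.1181] [ 2.2776 -3.0663 -0.0159] tz -0.046
  F 3.42
-3 12.62 [0.5453 0.0581 0.1181] [ 4.1608 -7.2221 -1.0833] tz -0.031
  F 7.84
```

View pics/side4c.png

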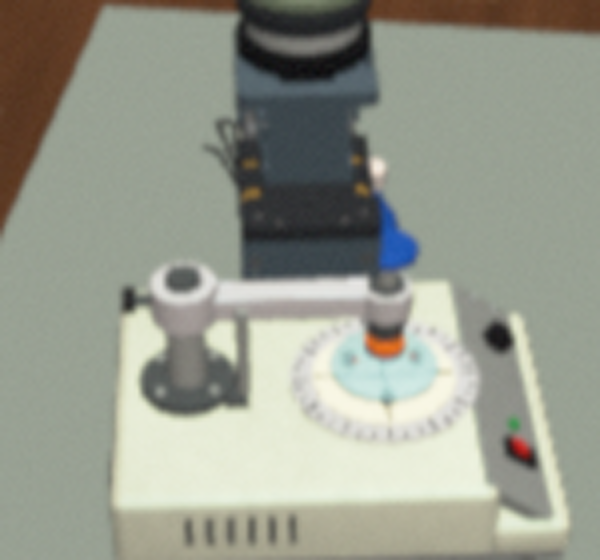

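The arm stalled at TCP (0.5453,0.0581) while the push rose from 1.3 to 7.8 N, so it is on its stop. The picture shows the block at crop (385,345) over the lens. I'll back off, rise and look down with the wrist camera.

```bash
python3 - <<'E'
from h import *
bot.dwell(.4); st('hold')
p,r=fp(-1.5,.0425); r=R(-79.8); bot.servo_line(p,r,speed=.06)
p[2]=.27; bot.servo_line(p,r,speed=.15); st('up')
p[2]=.30; p[:2]=[0.50,.07]
u=r[:,1]; p[:2]=np.array([.53,.075])-.06*u[:2]
bot.move_pose(p,r); bot.dwell(.2); st('look')
m=bot.camera_model("wrist"); im=bot.get_image("wrist"); np.save("m5.npy",m,allow_pickle=True); cv2.imwrite("pics/w5.png",im)
for n in("side","top"): cv2.imwrite(f"pics/{n}5.png",bot.get_image(n))
a=cv2.imread("pics/side5.png")[130:270,190:340];cv2.imwrite("pics/side5c.png",cv2.resize(a,None,fx=4,fy=4,interpolation=cv2.INTER_CUBIC))
E
```

```text
hold 13.12 [0.5454 0.0581 0.1181] [ 4.5707 -6.5194 -1.8044] tz -0.045
up 14.8 [0.5477 0.0379 0.269 ] [-0.4787 -0.6901  0.2681] tz 0.011
look 15.38 [0.5881 0.0849 0.2992] [-0.4597  0.1203  0.6671] tz -0.037
```

View pics/w5.png

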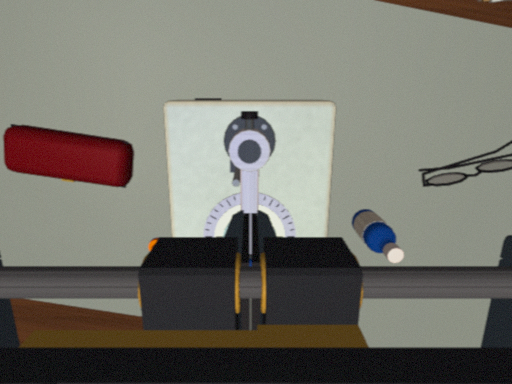

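View pics/side5c.png

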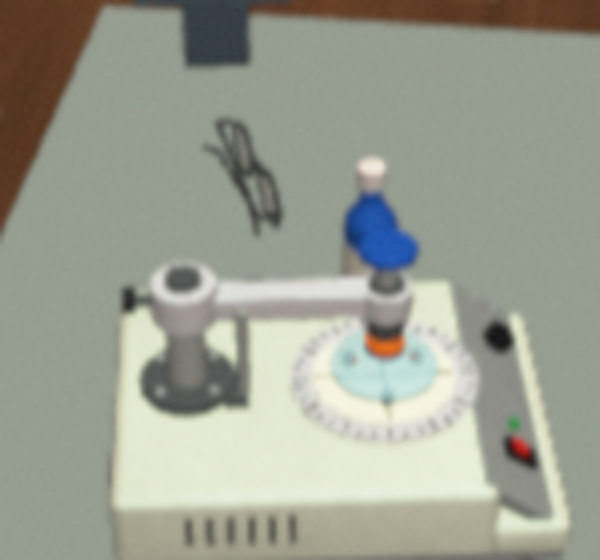

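The wrist view shows the bar (x≈250) parallel to the housing sides. The side view shows the cap at crop (390,248) and the block over the lens. The bottle, spectacles and case have not moved. I'll cross-check the cap position from the side view with its known bias, then press.

```bash
python3 - <<'E'
from h import *
def s(u,v,z): return ray("side",190+(u+.5)/4-.5,130+(v+.5)/4-.5,z)
print(s(390,248,.174), s(182,278,.154))
r=R(-79.8)
C=np.array([.4952,.0697])
bot.move_pose(np.r_[C,.24],r); bot.servo_line(np.r_[C,.186],r,speed=.1); bot.dwell(.2); st()
for n in("side","top"): cv2.imwrite(f"pics/{n}6.png",bot.get_image(n))
a=cv2.imread("pics/side6.png")[130:270,190:340];cv2.imwrite("pics/side6c.png",cv2.resize(a,None,fx=4,fy=4,interpolation=cv2.INTER_CUBIC))
E
```

```text
[0.4931 0.0781 0.174 ] [0.6125 0.0961 0.154 ]
 16.95 [0.4958 0.0698 0.1867] [-0.2329 -0.8856 -0.0494] tz -0.004
```

View pics/side6c.png

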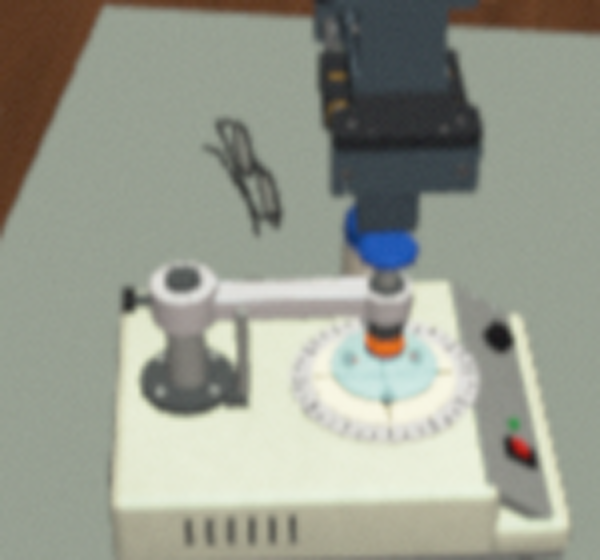

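The shut fingers are centred over the cap in x (about 388 against 390). In y they may sit 2–6 mm to the far side, which is well inside the 18 mm cap radius. I'll shift +3 mm in y as a compromise and press in steps.

```bash
python3 - <<'E'
from h import *
r=R(-79.8); C=np.array([.4952,.0725])
bot.servo_line(np.r_[C,.182],r,speed=.05); bot.dwell(.2); f0=st()['ft_force'][2]
for z in [.178,.175,.172,.169,.166,.163,.161,.159,.158,.157,.156,.155,.154,.153,.152,.151,.150,.149,.148]:
    bot.servo_line(np.r_[C,z],r,speed=.02); bot.dwell(.1); s=st(z); F=s['ft_force'][2]
    if F>17 : break
for n in("side","top"): cv2.imwrite(f"pics/{n}7.png",bot.get_image(n))
a=cv2.imread("pics/side7.png")[130:270,190:340];cv2.imwrite("pics/side7c.png",cv2.resize(a,None,fx=4,fy=4,interpolation=cv2.INTER_CUBIC))
E
```

```text
17.5 [0.4952 0.0725 0.182 ] [-0.2776  1.0703 -0.2681] tz -0.018
0.178 17.95 [0.4952 0.0725 0.178 ] [ 0.2343 -0.4178 -0.2447] tz 0.029
0.175 18.35 [0.4952 0.0725 0.175 ] [-0.663  -0.457   0.2751] tz -0.012
0.172 18.75 [0.4955 0.0725 0.1722] [-0.1678  0.0873  1.9331] tz -0.022
0.169 19.15 [0.4954 0.0725 0.1691] [ 1.255  -0.1858  2.038 ] tz -0.013
0.166 19.55 [0.4953 0.0725 0.1661] [ 1.0792 -0.1326  2.0243] tz -0.022
0.163 19.95 [0.4954 0.0725 0.1633] [ 0.5602 -0.2433  4.7982] tz 0.031
0.161 20.3 [0.4954 0.0725 0.1614] [0.1648 0.339  6.3972] tz -0.049
0.159 20.65 [0.4954 0.0725 0.1596] [-0.4094  0.9337  6.1364] tz 0.013
0.158 21.0 [0.4954 0.0725 0.1587] [-0.2629 -0.6723  8.0687] tz -0.049
0.157 21.35 [0.4954 0.0725 0.1582] [-1.3648 -0.7961 11.8881] tz -0.024
0.156 21.7 [0.4954 0.0725 0.1581] [-2.9825 -0.0565 16.2648] tz -0.032
0.155 22.05 [0.4954 0.0725 0.158 ] [-4.0216 -0.4259 20.6705] tz 0.015
```

View pics/side7c.png

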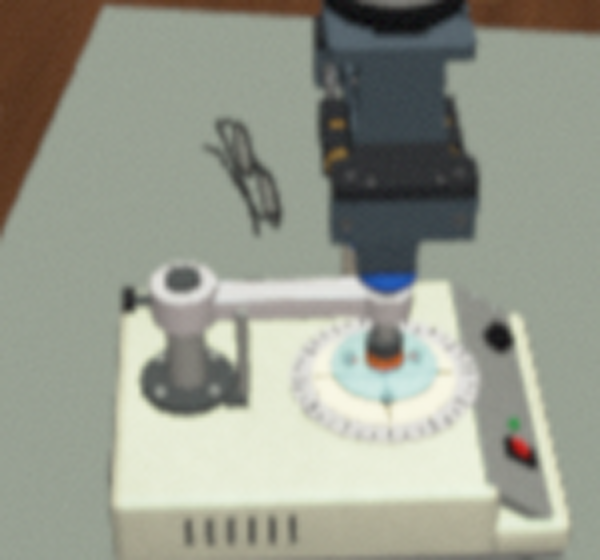

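The cap met the fingers at z = 0.174. The push then rose through about 8–9 N to a hard stop at z = 0.158, which is the full 16 mm. The block sits on the lens at crop (385,360), and the arm is still in line. I'll check that the hold is steady, then hand in.

```bash
python3 - <<'E'
from h import *
bot.dwell(.5); st(); bot.dwell(.5); s=st()
if s['ft_force'][2]>8 and s['tcp_pos'][2]<.159: bot.sign_off(); print("signed")
E
```

```text
22.65 [0.4954 0.0726 0.158 ] [-5.3108 -0.3008 22.0727] tz 0.002
 23.15 [0.4955 0.0726 0.158 ] [-4.3011 -0.4362 22.0022] tz -0.055
the job is handed in; nothing more can be done
signed
```

I swung the blocker's arm onto its stop pin, pressed the blue cap fully down over the lens, and handed the job in at 23 s while still holding the cap. No verdict is reported.

- **Swing:** I pushed the bar round with the shut fingertips from about 95°. At the end the arm stopped moving while the push rose from about 1.3 N to 7.8 N. I held that for 0.4 s with the cap still up, and the pictures show the bar parallel to the housing.
- **Press:** The fingers met the cap at z = 0.174 and reached a hard stop at z = 0.158, the full 16 mm. The last check before handing in showed a steady push of about 22 N. In the side view the block sits on the lens, close to its centre.
- **Surroundings:** The spectacles look unmoved in the last side view. The case, bottle and spare block look in place in the wrist view taken after the swing. I did not measure their positions again.
- **Disagreement:** The side camera put points 5–9 mm further in +y than the top and wrist cameras, which agreed within about 1 mm. I used the top and wrist values and shifted the press point 3 mm towards the side camera's reading, well inside the 18 mm cap radius.
- **Not measured directly:** I did not measure the block-to-lens force or the block's exact offset from the lens centre. I infer both from the press depth, the push force and the side picture.

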